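# Load a porcelain tile into the drying rack

### The job

Take the large painted porcelain tile that waits upright in a wooden stand and slide it edgewise, upright, down into the two steel guide channels of the empty drying rack until its lower edge rests on the rack's foot; lower it all the way home before you let go. Leave the small tile in the other stand, and the tile that already stands in the other rack, where they are.

Things in the scene. Friction and masses are not known exactly. Their poses are not given: they have to be found in the camera images.
- tile: Large white porcelain tile, blue decoration: 10 mm thick (its x), 100 wide (y), 130 tall (z, up), 0.3 kg. Origin: centre of its lower edge. Starts upright in a fixed wooden stand: foot 70 x 110 mm, 15 thick, under the tile, and two cleats 90 long, rising 30 above the foot, 2 mm off its faces; its upper 100 mm are free. Grip near the top, across its thickness.
- rack: Empty rack, fixed: wooden foot 70 (x) x 140 (y) mm, 15 thick; origin under its centre. Two upright steel channels face each other along y. A tile stands on the foot (z 15) centred over the origin, thickness along x, width along y. Grooves 18 wide in x, bottoms 110 apart in y, lips 74 apart; straight from z 15 to 75, then flared mouths to z 93, there 37 wide in x, 129 in y.
- small_tile: Bystander, to be left: a small tile of the same kind, 10 mm thick (x), 70 wide (y), 85 tall (z), upright in another stand of the same form. Origin: centre of its lower edge.
- racked_tile: Bystander, to be left: a tile just like the large one (10 x 100 x 130 mm, same origin and axes) that already stands in a second rack of the same form as the empty one; its top is 145 mm above the table.
Not all that is in view belongs to the job. Leave any purple or red look-alike of the rack alone.

How it is judged:
On the way:
1. the large tile has been lowered to within 15 mm of the rack's foot, in the slot, while still held (x of tile in the frame of rack between -0.012 and 0.012 m and y of tile in the frame of rack between -0.012 and 0.012 m and angle between the x axis of tile and the x axis of rack, either way round below 0.2 rad and angle between tile's own z axis and vertical below 0.2 rad and z of tile in the frame of rack below 0.03 m and contact force between the fingers and tile above 0.5 N), for 0.1 s.
At the end, for the whole second after the job is handed in: the large tile rests in the empty rack's guides, lower edge within 7 mm of the foot's top, centred within 12 mm in the rack's x and y, within 0.2 rad (11 degrees) of upright and of the slot's direction, at rest, released; the other two tiles within 30 mm of where they began (x of tile in the frame of rack between -0.012 and 0.012 m and y of tile in the frame of rack between -0.012 and 0.012 m and angle between the x axis of tile and the x axis of rack, either way round below 0.2 rad and angle between tile's own z axis and vertical below 0.2 rad and z of tile in the frame of rack between 0.008 and 0.022 m and linear speed of tile below 0.02 m/s and distance of each of small_tile, racked_tile from where it was at the start of the episode below 0.03 m); the robot touches nothing.
It fails at once if the small tile or the tile already racked is shifted by more than 30 mm (distance of any of small_tile, racked_tile from where it was at the start of the episode above 0.03 m).
It also fails if it takes over 38 s, if anything falls off the work surface, if the arm or the gripper's body presses on something with over 40 N, if the wrist force passes 120 N, or if a joint passes its speed limit or range.

### The arm

A 7-joint arm with a two-finger parallel gripper is mounted at the origin on the work surface. World frame = base frame: x ahead of the robot, y to its left, z up, the work surface at z = 0. Lengths are in m, angles in rad, forces in N, time in s.
With the tool pointing down it reaches from about 0.35 to 0.9 m from the base axis. Payload 8.1 kg.
Tool frame: the origin (TCP) lies at the very end of the fingers, on their centre line; the grasp point (between the pads) lies 19 mm behind it; z points along the fingers, y is the line along which they close (so a half turn about z gives the same grasp; the last joint's range is limited). The gripper opens to 85 mm and grips with 20 to 120 N. Pads are 22 mm wide; open, the fingers measure 114 mm over their backs; the gripper's body (76 mm by 85 mm) begins 54 mm behind the grasp point. The pads swing forward as they close: fully open they stand 13 mm farther back than shut.
Start: joints at [-1.427, 0.434, 0.025, 1.573, -0.012, 1.134, -0.075], TCP at [0.153, 0.606, 0.199] pointing down, gripper open.
Joint ranges: [-2.62, 2.62], [-0.44, 2.09], [-1.27, 1.32], [0.08, 2.57], [-1.32, 4.46], [0.12, 2], [-2.74, 2.74]. Speed limits (rad/s): [2.22, 2.22, 3.01, 3.01, 3.14, 3.14, 3.14].

### API

Orientations are given as a unit quaternion [w, x, y, z].
In Python, from cell import arm gives the robot as it stands. The module is installed in compiled form; this text tells all that it offers.
- The arm moves only by the tool step_hand, called after "Request:" by a JSON object that holds its "api" and its "payload", one argument or row to a line. Schema: {"type":"object","properties":{"ticks":{"type":"object","properties":{"jaw":{"type":"array","items":{"type":"number"},"minItems":1,"maxItems":12},"x":{"type":"array","items":{"type":"number"},"minItems":1,"maxItems":12},"y":{"type":"array","items":{"type":"number"},"minItems":1,"maxItems":12},"z":{"type":"array","items":{"type":"number"},"minItems":1,"maxItems":12},"spin":{"type":"array","items":{"type":"number"},"minItems":1,"maxItems":12}},"additionalProperties":false,"required":["jaw","x","y","z","spin"]},"force":{"type":"number"},"only":{"type":"string"},"quiet":{"type":"boolean"},"lines":{"type":"string"}},"required":["ticks"],"additionalProperties":false}. ticks is an object with one list for each field, all of the same length, 1 to 12, a row being the entries at one place: jaw (the opening from 0.0 (shut) to 1.0 (fully open)), x, y, z (the shift in shares of 0.75 m (1.0 is 0.75 m)), spin (a turn about the tool's z in parts of the range, where 1.0 means pi rad); each row is the pose to reach, as a shift and turn from the pose commanded when the call began, along the tool's axes at that moment; what a row does not reach only later rows make up. A row lasts 1/10 s, in which the tool goes at most 0.05 m and 0.15 rad, less where a joint would pass 70% of its speed; a pose out of reach is approached as far as the arm can. The fingers move at their own pace and stop on an object; force is the grip in N (left out, the last holds). Time passes only in rows, so rows that do not move let the fingers close. The tool returns the time, the measured TCP pose, the force, the opening and the grip force at its end. only (a regular expression) keeps the lines of the reply that match it, lines (a string "A,B") keeps lines A to B, and quiet returns only ok. Shift and turn numbers lie between -1 and 1, and a call with a number outside is refused. Input that does not fit is refused with a message, and nothing moves.
- arm.observe(): the state, without advancing time (a new reading comes with each control period).
- arm.grab_frame(name): name is "side" or "top" or "wrist"; returns the picture (400x640x3 uint8, red, green, blue); there is no depth.
- arm.camera_model(name): a dict with "camera_matrix" (3x3 intrinsics, pixels), "pose" (4x4, takes a point from camera to world coordinates); the wrist camera has in their place "mount" (4x4, takes a point from camera to tool coordinates, whose origin is the TCP and whose axes are the flange's). Camera axes: x right, y up, looking along -z (the intrinsics and any distortion apply to the point x, -y, -z); pixel columns grow to the right and rows downward; lengths in m; the calibration is good to about 2 mm. The wrist camera is an equidistant fisheye: a pixel r from the principal point sees the ray r / f radians off the axis. A picture is of the moment at which its call begins: read the wrist's pose just before it. camera_model takes no time and is no camera call.
- arm.sign_off(): hands the job in; it is judged then, once.
The state is a dict: "t": time; "joint_pos": joint angles; "joint_vel": joint speeds; "effort": joint torques, N m; "tool_pos": TCP position; "tool_rot": TCP orientation; "force": force on the tool from outside, world axes, zero at the start; "wrist_torque": the same for the moment, N m; "opening": opening from 0.0 (shut) to 1.0 (fully open); "finger_force": force on a finger pad.
Only numpy, scipy, OpenCV 4.12 (cv2) and the standard library are available. Lean on these libraries where they do the work, as an engineer would, in place of code of your own. Each camera call takes 0.05 s, during which the arm holds its last target. There are 200 camera calls.

## Working session

There is one attempt and no reset: what is moved stays moved. The work goes in short steps, Python scripts to look and compute and a tool call to move; the robot and the scene stay as the last step left them, time stands still between calls to the robot, and variables do not carry over. Pictures are saved under pics/ and viewed, at most 10 in all, crops included, and the job is handed in when it is done.

```bash
mkdir -p pics; python3 - <<'E'
from cell import arm
import cv2,numpy as np
for n in ("top","side"):
    im=arm.grab_frame(n); cv2.imwrite(f"pics/{n}0.png",im[:,:,::-1]); m=arm.camera_model(n); print(n,m)
o=arm.observe(); print(o['t'],o['tool_pos'],o['tool_rot'],o['opening']); print(arm.camera_model("wrist"))
E
```

```text
top {'camera_matrix': array([[498.08150362,   0.        , 317.63655812],
       [  0.        , 498.08150362, 196.74092571],
       [  0.        ,   0.        ,   1.        ]]), 'pose': array([[-0.10175495,  0.97280509, -0.20807734,  0.2205085 ],
       [-0.99480318, -0.1002491 ,  0.01779776,  0.09071596],
       [-0.00354581,  0.20880701,  0.97795044,  1.31754809],
       [ 0.        ,  0.        ,  0.        ,  1.        ]])}
side {'camera_matrix': array([[430.52512885,   0.        , 314.11607059],
       [  0.        , 430.52512885, 200.9236272 ],
       [  0.        ,   0.        ,   1.        ]]), 'pose': array([[ 0.72138994,  0.5161872 , -0.46167882, -0.06334597],
       [-0.69239437,  0.55074403, -0.46612342, -0.4682321 ],
       [ 0.01365991,  0.65592056,  0.75470632,  0.93325031],
       [ 0.        ,  0.        ,  0.        ,  1.        ]])}
0.1 [0.1526439  0.60556983 0.19852622] [-1.22032428e-05  1.23119994e-01  9.92391554e-01 -6.85715178e-04] 1.001848055397356
{'camera_matrix': array([[309.70691629,   0.        , 321.02647527],
       [  0.        , 309.70691629, 197.64252783],
       [  0.        ,   0.        ,   1.        ]]), 'mount': array([[-4.07822491e-04,  9.63973838e-01,  2.65996754e-01,
         6.70230041e-02],
       [ 9.99999677e-01,  5.77289268e-04, -5.58914307e-04,
        -1.00522620e-03],
       [-6.92335842e-04,  2.65996441e-01, -9.63973762e-01,
        -1.75566877e-01],
       [ 0.00000000e+00,  0.00000000e+00,  0.00000000e+00,
         1.00000000e+00]])}
```

View pics/top0.png

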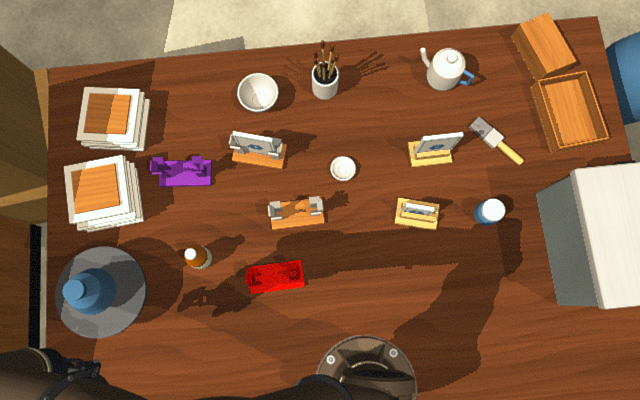

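View pics/side0.png

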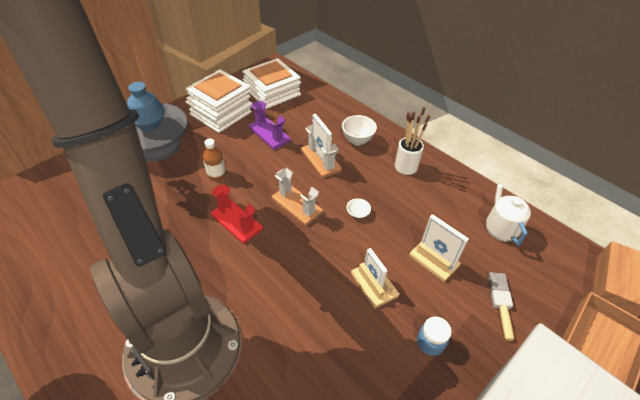

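The top view shows the large tile at about (437,147), the empty orange rack at (297,212), the racked tile at (258,147) and the small tile at (417,212). The side view shows them at (440,243), (297,197), (321,145) and (375,277). Next: foot outlines by colour, plus enlarged crops.

```bash
cat > h.py <<'E'
import numpy as np,cv2
from cell import arm
def ray(n,px):
    m=arm.camera_model(n);P=m["pose"];d=np.linalg.inv(m["camera_matrix"])@np.c_[np.array(px,float).reshape(-1,2),np.ones(np.size(px)//2)].T
    return P[:3,3],(P[:3,:3]@(d*np.array([[1],[-1],[-1]]))).T
def cast(n,px,z):
    c,d=ray(n,px);return c+d*((z-c[2])/d[:,2])[:,None]
def proj(n,p):
    m=arm.camera_model(n);P=m["pose"];q=P[:3,:3].T@(np.asarray(p,float)-P[:3,3]);q=m["camera_matrix"]@(q*[1,-1,-1]);return q[:2]/q[2]
E
python3 - <<'E'
from h import *
crops=[]
for n,boxes in (("top",[(262,182,70,52),(402,122,70,52)]),("side",[(260,160,80,60),(400,205,80,75)])):
    im=cv2.imread(f"pics/{n}0.png");hsv=cv2.cvtColor(im,cv2.COLOR_BGR2HSV)
    for i,(x,y,w,h) in enumerate(boxes):
        crops.append(cv2.resize(im[y:y+h,x:x+w],(400,300),interpolation=cv2.INTER_CUBIC))
        H,S,V=cv2.split(hsv[y:y+h,x:x+w])
        m=((H>8)&(H<32)&(S>70)&(V>165)).astype(np.uint8)
        k,l,st,_=cv2.connectedComponentsWithStats(m)
        pts=np.argwhere(m)[:,::-1]+[x,y]
        w_=cast(n,pts,0.015)[:,:2].astype(np.float32)
        print(n,i,len(pts),cv2.minAreaRect(w_*1000))
cv2.imwrite("pics/crops.png",np.vstack([np.hstack(crops[:2]),np.hstack(crops[2:])]))
E
```

```text
top 0 859 ((461.5009765625, 130.6326446533203), (76.30709838867188, 144.9157257080078), 1.0604126453399658)
top 1 611 ((590.5664672851562, -248.66409301757812), (71.36996459960938, 111.74829864501953), 0.6448398232460022)
side 0 892 ((513.655029296875, 171.4208221435547), (247.37728881835938, 176.147705078125), 27.93265724182129)
side 1 870 ((629.8294677734375, -237.76634216308594), (184.6894073486328, 122.82825469970703), 14.546764373779297)
```

View pics/crops.png

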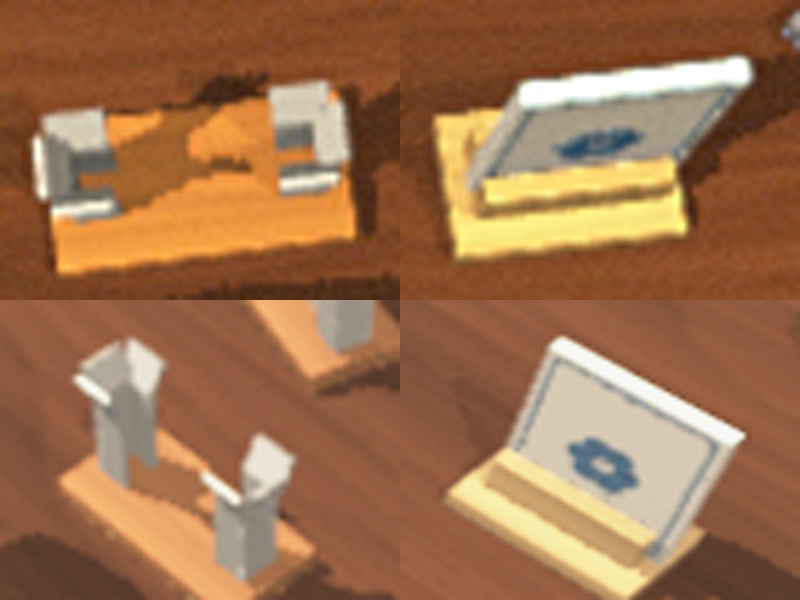

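The crops show both feet clearly. The tile's white top edge runs from about (423,139) to (463,133) in the top view, and the rack's two channels flare at their mouths. Next I measure the tile's top edge and cross-check both estimates with the side view.

```bash
python3 - <<'E'
from h import *
def edge(n,box,thr):
    x,y,w,h=box;im=cv2.imread(f"pics/{n}0.png");hsv=cv2.cvtColor(im,cv2.COLOR_BGR2HSV)[y:y+h,x:x+w]
    m=((hsv[...,2]>thr)&(hsv[...,1]<45)).astype(np.uint8)
    k,l,st,_=cv2.connectedComponentsWithStats(m);b=1+np.argmax(st[1:,4]);pts=np.argwhere(l==b)[:,::-1]+[x,y]
    r=cv2.minAreaRect((cast(n,pts,.145)[:,:2]*1000).astype(np.float32));print(n,len(pts),r, pts.min(0),pts.max(0))
for t in (205,220): edge("top",(402,122,70,45),t); edge("side",(400,205,80,45),t)
# rack predictions: front foot top corners & side pictures
for n in("top","side"):
  for c,yaw,dx,dy,z in (((.4625,.1306),.015,.035,.07,.015),((.5915,-.2487),.01,.005,.05,.145)):
    print(n,[np.round(proj(n,[c[0]+np.cos(yaw)*a*dx-np.sin(yaw)*b*dy,c[1]+np.sin(yaw)*a*dx+np.cos(yaw)*b*dy,z]),1).tolist() for a in(-1,1) for b in(-1,1)])
E
```

```text
top 169 ((590.959228515625, -252.7801513671875), (11.089106559753418, 98.5617904663086), 0.715730607509613) [423 132] [462 140]
side 517 ((545.619873046875, -258.4049072265625), (64.88294219970703, 85.22835540771484), 0.8061830997467041) [424 222] [460 249]
top 153 ((591.6688842773438, -252.97555541992188), (9.675019264221191, 98.15335845947266), 0.7156634330749512) [423 132] [462 139]
side 171 ((589.950439453125, -251.88475036621094), (11.385831832885742, 98.18882751464844), 1.1258810758590698) [430 215] [468 240]
top [[322.9, 221.9], [270.2, 228.0], [319.8, 196.2], [267.7, 202.2]]
top [[461.1, 135.7], [421.0, 140.1], [460.4, 131.9], [420.4, 136.2]]
side [[305.4, 222.1], [271.5, 194.4], [323.5, 208.4], [289.5, 182.1]]
side [[464.8, 239.8], [428.5, 215.0], [467.3, 237.3], [431.0, 212.8]]
```

Units first: shifts go in shares of 0.75 m and turns go in shares of pi rad. So -0.415 m / 0.75 = -0.5533, -0.39 m / 0.75 = -0.52, 1.31 rad / 3.1416 = 0.417.

Request:
{"api": "step_hand", "payload": {
  "ticks": {"jaw": [1,1,1,1,1,1,1,1,1,1,1,1],"x": [-0.0467,-0.0933,-0.14,-0.1867,-0.2333,-0.28,-0.3267,-0.3733,-0.42,-0.4667,-0.5067,-0.5533],"y": [-0.044,-0.088,-0.1333,-0.1733,-0.22,-0.2667,-0.3067,-0.3533,-0.4,-0.44,-0.48,-0.52],"z": [-0.0267,-0.0267,-0.0267,-0.0267,-0.0267,-0.0267,-0.0267,-0.0267,-0.0267,-0.0267,-0.0267,-0.0267],"spin": [0.0477,0.0955,0.1432,0.191,0.2387,0.2865,0.3342,0.382,0.417,0.417,0.417,0.417]}
}}

```text
t: 1.3
tool_pos: [0.4599, 0.125, 0.2192]
tool_rot: [-0.0, 0.702, 0.712, 0.0]
force: [0.7, 1.2, 0.3]
opening: 1.001
finger_force: 0.0
```

```bash
python3 - <<'E'
from h import *
o=arm.observe();im=arm.grab_frame("wrist");cv2.imwrite("pics/w1.png",im[:,:,::-1]);print(o['t'],o['tool_pos'],o['tool_rot'],o['joint_pos'])
np.savez("w1.npz",p=o['tool_pos'],q=o['tool_rot'])
E
```

```text
1.3 [0.45993846 0.12500049 0.21919099] [-3.08902195e-04  7.01972217e-01  7.12204261e-01  4.78818634e-05] [-0.84238121  0.17487524  0.54921345  1.92493718 -0.10441953  1.06959785
 -0.23518551]
```

View pics/w1.png

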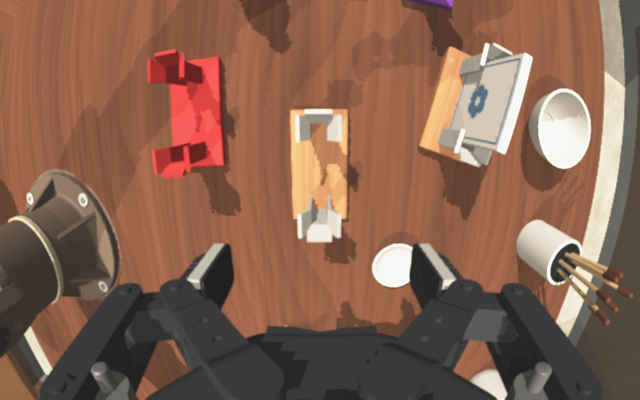

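The wrist view shows the empty rack's orange foot spanning pixels (292,109)–(348,220), with the red and purple look-alikes and the racked tile well to the side. I'll fit the foot.

```bash
cat >> h.py <<'E'
from scipy.spatial.transform import Rotation as R
def wcast(px,p,q,z):
    m=arm.camera_model("wrist");K=m["camera_matrix"];M=m["mount"];u=(np.array(px,float).reshape(-1,2)-K[:2,2])/K[0,0]
    r=np.linalg.norm(u,axis=1);s=np.sinc(r/np.pi)
    d=np.c_[u[:,0]*s,-u[:,1]*s,-np.cos(r)]
    Rw=R.from_quat(np.roll(q,-1)).as_matrix();c=p+Rw@M[:3,3];d=d@(Rw@M[:3,:3]).T
    return c+d*((z-c[2])/d[:,2])[:,None]
E
python3 - <<'E'
from h import *
s=np.load("w1.npz");im=cv2.imread("pics/w1.png")
x,y,w,h=270,90,100,160;hsv=cv2.cvtColor(im,cv2.COLOR_BGR2HSV)[y:y+h,x:x+w]
for S,V in((90,185),(110,200)):
    m=((hsv[...,0]>8)&(hsv[...,0]<30)&(hsv[...,1]>S)&(hsv[...,2]>V)).astype(np.uint8)
    pts=np.argwhere(m)[:,::-1]+[x,y];c=wcast(pts,s['p'],s['q'],.015)[:,:2]*1000
    print(len(pts),pts.min(0),pts.max(0),cv2.minAreaRect(c.astype(np.float32)))
    for a in range(105,225,20):
        r=pts[(pts[:,1]>=a)&(pts[:,1]<a+6)]
        if len(r): print(a,wcast([[r[:,0].min()-.5,a+2.5],[r[:,0].max()+.5,a+2.5]],s['p'],s['q'],.015)[:,:2].round(4).tolist())
# channel mouths (white/grey) at z .093
m=((hsv[...,1]<50)&(hsv[...,2]>120)).astype(np.uint8);k,l,st,_=cv2.connectedComponentsWithStats(m)
for i in range(1,k):
    if st[i,4]>60:
        pts=np.argwhere(l==i)[:,::-1]+[x,y];c=wcast(pts,s['p'],s['q'],.093);print('ch',pts.min(0),pts.max(0),c.min(0).round(4),c.max(0).round(4))
E
```

```text
4254 [290 109] [347 218] ((456.75042724609375, 128.9325408935547), (70.43453216552734, 139.2147216796875), 1.0418200492858887)
105 [[0.4207, 0.1998], [0.4898, 0.2007]]
125 [[0.4208, 0.1752], [0.4916, 0.1761]]
145 [[0.4221, 0.1505], [0.491, 0.1514]]
165 [[0.422, 0.1254], [0.4905, 0.1263]]
185 [[0.4218, 0.0997], [0.4925, 0.1007]]
205 [[0.4227, 0.0733], [0.4935, 0.0743]]
3310 [290 109] [347 218] ((457.0423583984375, 128.92459106445312), (69.73870849609375, 139.19212341308594), 1.0451371669769287)
105 [[0.4219, 0.1998], [0.4898, 0.2007]]
125 [[0.4208, 0.1752], [0.4916, 0.1761]]
145 [[0.4221, 0.1505], [0.491, 0.1514]]
165 [[0.422, 0.1254], [0.488, 0.1262]]
185 [[0.423, 0.0997], [0.4925, 0.1007]]
205 [[0.4227, 0.0733], [0.4935, 0.0743]]
ch [295 109] [341 141] [0.4339 0.1652 0.093 ] [0.4788 0.1968 0.093 ]
ch [298 196] [340 241] [0.4365 0.0605 0.093 ] [0.4808 0.1101 0.093 ]
```

Rack: about (0.4575, 0.128), yaw about 0.015. The tool is already nearly aligned with it. Moving over the large tile and measuring its top edge from there.

In the tool's units: -0.379 m / 0.75 = -0.5053, 0.015 m / 0.75 = 0.02.

Request:
{"api": "step_hand", "payload": {
  "ticks": {"jaw": [1,1,1,1,1,1,1,1,1],"x": [-0.0627,-0.1267,-0.1867,-0.2533,-0.3133,-0.3733,-0.44,-0.5053,-0.5053],"y": [0.02,0.04,0.06,0.0827,0.1027,0.124,0.1467,0.1667,0.1667],"z": [0,0,0,0,0,0,0,0,0],"spin": [0,0,0,0,0,0,0,0,0]}
}}

```text
t: 2.25
tool_pos: [0.5891, -0.2584, 0.2187]
tool_rot: [0.001, 0.705, 0.709, -0.002]
force: [-0.2, -0.2, 0.3]
opening: 1.002
finger_force: 0.0
```

```bash
python3 - <<'E'
from h import *
o=arm.observe();im=arm.grab_frame("wrist")[:,:,::-1].copy();cv2.imwrite("pics/w2.png",im);print(o['t'],o['tool_pos'],o['tool_rot'])
hsv=cv2.cvtColor(im,cv2.COLOR_BGR2HSV)
x,y,w,h=270,60,110,240;b=hsv[y:y+h,x:x+w]
for V in (200,220):
    m=((b[...,1]<45)&(b[...,2]>V)).astype(np.uint8);k,l,st,_=cv2.connectedComponentsWithStats(m)
    for i in range(1,k):
        if st[i,4]>150:
            pts=np.argwhere(l==i)[:,::-1]+[x,y];c=wcast(pts,o['tool_pos'],o['tool_rot'],.145)[:,:2]*1000;print(V,pts.min(0),pts.max(0),cv2.minAreaRect(c.astype(np.float32)))
E
```

```text
2.25 [ 0.58910574 -0.25843694  0.21866687] [ 0.00115741  0.70500229  0.70920125 -0.00200344]
200 [314 123] [327 243] ((588.6580200195312, -250.89157104492188), (10.638904571533203, 103.04598999023438), 0.5981654524803162)
200 [317 270] [353 299] ((602.7760009765625, -347.5572204589844), (25.205842971801758, 28.25983428955078), 39.87442398071289)
220 [314 123] [327 243] ((588.6531982421875, -250.8890380859375), (10.62106704711914, 103.04190826416016), 0.6137738227844238)
220 [317 271] [353 299] ((602.8043823242188, -347.95623779296875), (24.950237274169922, 27.255813598632812), 41.38217544555664)
```

View pics/w2.png

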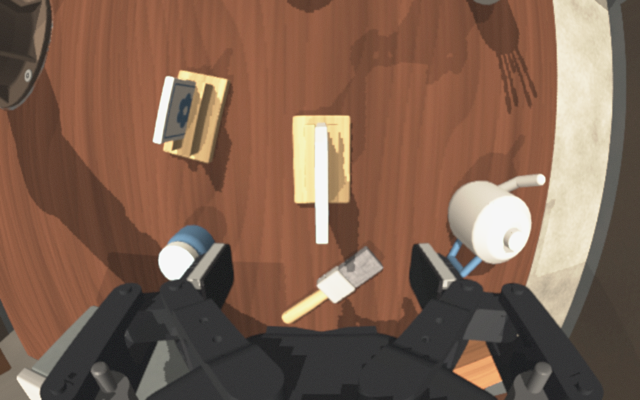

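The wrist view shows the tile's top edge at (314–327, 123–243), centred between the open fingers. The measured pose may still be settling, so I'll run a settle row before descending.

Request:
{"api": "step_hand", "payload": {
  "ticks": {"jaw": [1,1,1],"x": [0,0,0],"y": [0,0,0],"z": [0,0,0],"spin": [0,0,0]}
}}

```text
t: 2.6
tool_pos: [0.5903, -0.2486, 0.2192]
tool_rot: [-0.0, 0.701, 0.713, 0.0]
force: [0.3, -0.3, -0.0]
opening: 1.0
finger_force: 0.0
```

In the tool's units: 0.113 m / 0.75 = 0.1507, 0.1 m / 0.75 = 0.1333.

Request:
{"api": "step_hand", "payload": {
  "ticks": {"jaw": [1,1,1,1,1,1],"x": [0,0,0,0,0,0],"y": [-0.0013,-0.0013,-0.0013,-0.0013,-0.0013,-0.0013],"z": [0.0467,0.0933,0.1333,0.1507,0.1507,0.1507],"spin": [0,0,0,0,0,0]}
}}

```text
t: 3.2
tool_pos: [0.5899, -0.2507, 0.1075]
tool_rot: [0.001, 0.702, 0.712, 0.0]
force: [0.5, -0.4, 0.3]
opening: 1.002
finger_force: 0.0
```

Request:
{"api": "step_hand", "payload": {
  "ticks": {"jaw": [0,0,0,0,0,0,0,0],"x": [0,0,0,0,0,0,0,0],"y": [0,0,0,0,0,0,0,0],"z": [0,0,0,0,0,0,0,0],"spin": [0,0,0,0,0,0,0,0]},
  "force": 50
}}

```text
t: 4.0
tool_pos: [0.5894, -0.2508, 0.1065]
tool_rot: [0.0, 0.702, 0.712, 0.0]
force: [-0.8, -0.4, 4.2]
opening: 0.097
finger_force: 50.7
```

```bash
python3 - <<'E'
from h import *
o=arm.observe();im=arm.grab_frame("wrist")[:,:,::-1].copy();cv2.imwrite("pics/w3.png",im);print(o['t'],o['tool_pos'],o['tool_rot'],o['joint_pos'])
E
```

```text
4.0 [ 0.58935942 -0.25083941  0.1065445 ] [2.39951270e-04 7.02161413e-01 7.12017737e-01 1.87818340e-04] [-0.07414288  0.59871015  0.60954349  1.67590323 -0.3957833   0.99246153
  0.68732608]
```

View pics/w3.png

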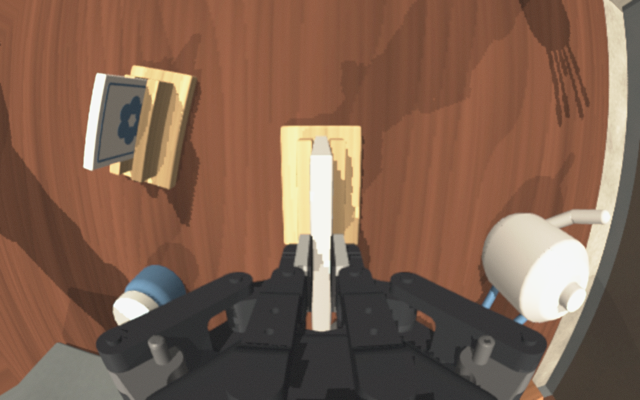

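The tile is gripped squarely, 50 N on the pads, with its edge running straight through the fingers around (321,150–330). Lift, then traverse.

In the tool's units: -0.13 m / 0.75 = -0.1733, -0.11 m / 0.75 = -0.1467.

Request:
{"api": "step_hand", "payload": {
  "ticks": {"jaw": [0,0,0,0,0,0],"x": [0,0,0,0,0,0],"y": [0,0,0,0,0,0],"z": [-0.0267,-0.0667,-0.1067,-0.1467,-0.1733,-0.1733],"spin": [0,0,0,0,0,0]},
  "force": 70
}}

```text
t: 4.65
tool_pos: [0.59, -0.2516, 0.2383]
tool_rot: [0.002, 0.702, 0.712, 0.001]
force: [0.5, -0.3, -3.3]
opening: 0.085
finger_force: 70.5
```

Request:
{"api": "step_hand", "payload": {
  "ticks": {"jaw": [0,0,0,0,0,0,0,0,0,0,0,0],"x": [0.0267,0.0733,0.1267,0.18,0.2333,0.2867,0.34,0.3933,0.44,0.48,0.5,0.5075],"y": [-0.0093,-0.024,-0.0427,-0.06,-0.0773,-0.0947,-0.1133,-0.1307,-0.1467,-0.16,-0.1667,-0.1688],"z": [0,0,0,0,0,0,0,0,0,0,0,0],"spin": [0,0,0,0,0,0,0,0,0,0,0,0]}
}}

```text
t: 5.85
tool_pos: [0.4553, 0.1299, 0.2346]
tool_rot: [-0.001, 0.701, 0.713, -0.001]
force: [0.7, -0.3, -2.9]
opening: 0.086
finger_force: 70.5
```

Request:
{"api": "step_hand", "payload": {
  "ticks": {"jaw": [0,0,0,0],"x": [0,0,0,0],"y": [0,0,0,0],"z": [0,0,0,0],"spin": [0,0,0,0]}
}}

```text
t: 6.25
tool_pos: [0.4575, 0.127, 0.2362]
tool_rot: [0.0, 0.703, 0.711, -0.0]
force: [-1.2, -0.6, -2.8]
opening: 0.083
finger_force: 70.5
```

```bash
python3 - <<'E'
from h import *
o=arm.observe();print(o['t'],o['tool_pos'],o['tool_rot'])
v=[]
for n,(x,y,w,h) in(("top",(220,150,130,100)),("side",(240,90,110,150)),("wrist",(220,60,200,280))):
    im=arm.grab_frame(n)[:,:,::-1].copy();cv2.imwrite(f"pics/{n}4.png",im);v.append(cv2.resize(im[y:y+h,x:x+w],(266,int(266*h/w))))
H=max(i.shape[0] for i in v);cv2.imwrite("pics/c4.png",np.hstack([cv2.copyMakeBorder(i,0,H-i.shape[0],0,0,cv2.BORDER_CONSTANT) for i in v]))
E
```

```text
6.25 [0.4575153  0.12699813 0.23615054] [ 1.07740008e-04  7.02809202e-01  7.11378388e-01 -4.73522598e-05]
```

View pics/c4.png

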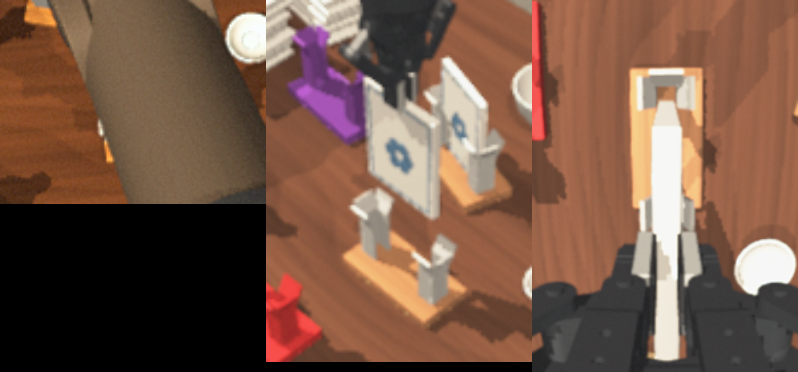

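The side crop shows the tile upright above the rack, lower edge from about (283,162) to (311,180) in the full image. The wrist crop shows the tile in line with the far groove. I'll lower it into the mouths and watch the force.

In the tool's units: 0.065 m / 0.75 = 0.0867, 0.055 m / 0.75 = 0.0733.

Request:
{"api": "step_hand", "payload": {
  "ticks": {"jaw": [0,0,0,0,0,0],"x": [0,0,0,0,0,0],"y": [0,0,0,0,0,0],"z": [0.0267,0.0533,0.0733,0.0867,0.0867,0.0867],"spin": [0,0,0,0,0,0]}
}}

```text
t: 7.0
tool_pos: [0.4575, 0.128, 0.1716]
tool_rot: [0.0, 0.702, 0.712, 0.0]
force: [-0.6, 0.2, -2.7]
opening: 0.085
finger_force: 70.5
```

```bash
python3 - <<'E'
from h import *
print(cast("side",[[283,162.4],[311.1,179.7]],.145))
v=[]
for n,(x,y,w,h) in(("side",(260,120,80,100)),("wrist",(260,60,120,150))):
    im=arm.grab_frame(n)[:,:,::-1].copy();v.append(cv2.resize(im[y:y+h,x:x+w],(400,500),interpolation=cv2.INTER_CUBIC))
cv2.imwrite("pics/c5.png",np.hstack(v))
E
```

```text
[[0.45204573 0.17124102 0.145     ]
 [0.46262    0.07524802 0.145     ]]
```

View pics/c5.png

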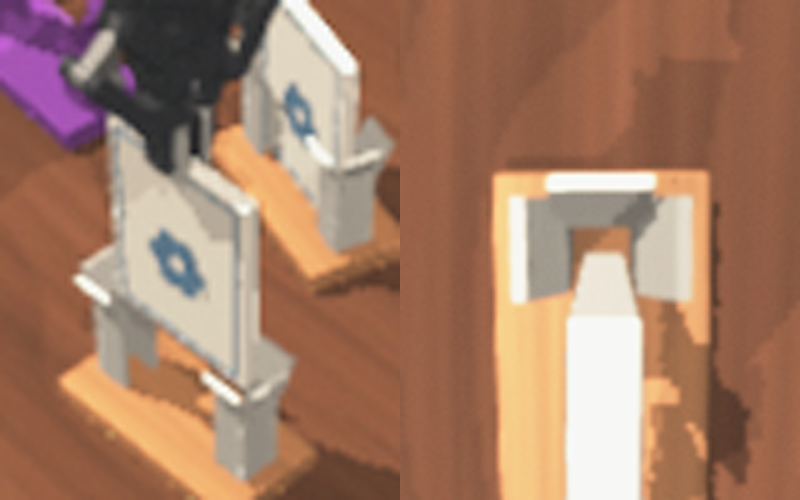

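Side: the lower edge is entering both mouths. Wrist: the tile's end (583–625) is centred in the throat (570–632). Lowering the rest.

In the tool's units: 0.057 m / 0.75 = 0.076, 0.05 m / 0.75 = 0.0667.

Request:
{"api": "step_hand", "payload": {
  "ticks": {"jaw": [0,0,0,0,0,0,0],"x": [0,0,0,0,0,0,0],"y": [0,0,0,0,0,0,0],"z": [0.0133,0.0267,0.04,0.0533,0.0667,0.076,0.076],"spin": [0,0,0,0,0,0,0]}
}}

```text
t: 7.8
tool_pos: [0.4565, 0.1277, 0.1131]
tool_rot: [-0.0, 0.702, 0.712, -0.001]
force: [-0.8, -0.5, -2.1]
opening: 0.08
finger_force: 70.5
```

In the tool's units: 0.008 m / 0.75 = 0.0107, 0.006 m / 0.75 = 0.008.

Request:
{"api": "step_hand", "payload": {
  "ticks": {"jaw": [0,0,0,0,0],"x": [0,0,0,0,0],"y": [0,0,0,0,0],"z": [0.004,0.008,0.0107,0.0107,0.0107],"spin": [0,0,0,0,0]}
}}

```text
t: 8.3
tool_pos: [0.4577, 0.1282, 0.1065]
tool_rot: [0.0, 0.702, 0.712, 0.0]
force: [-0.1, 0.6, 0.1]
opening: 0.083
finger_force: 71.0
```

The downward force has gone to zero at the expected height (0.1065, the same as in the stand), so the tile is resting on the foot. Release and withdraw.

Request:
{"api": "step_hand", "payload": {
  "ticks": {"jaw": [0.3,0.5,0.7,0.7,0.7],"x": [0,0,0,0,0],"y": [0,0,0,0,0],"z": [0,0,0,0,0],"spin": [0,0,0,0,0]},
  "force": 20
}}

```text
t: 8.8
tool_pos: [0.4572, 0.128, 0.1062]
tool_rot: [0.0, 0.702, 0.712, 0.0]
force: [0.4, -0.6, 0.4]
opening: 0.699
finger_force: 0.0
```

Request:
{"api": "step_hand", "payload": {
  "ticks": {"jaw": [0.7,0.7,0.7,0.7,0.7,0.7,0.7,0.7],"x": [0,0,0,0,0,0,0,0],"y": [0,0,0,0,0,0,0,0],"z": [-0.0267,-0.0667,-0.1067,-0.16,-0.2,-0.2,-0.2,-0.2],"spin": [0,0,0,0,0,0,0,0]}
}}

```text
t: 9.6
tool_pos: [0.4565, 0.1279, 0.2552]
tool_rot: [-0.0, 0.702, 0.712, -0.001]
force: [-0.0, -0.7, -0.8]
opening: 0.703
finger_force: 0.0
```

```bash
python3 - <<'E'
from h import *
o=arm.observe();print(o['t'],o['tool_pos'],o['force'])
v=[]
for n,(x,y,w,h) in(("side",(200,100,220,220)),("wrist",(220,60,200,200))):
    im=arm.grab_frame(n)[:,:,::-1].copy();v.append(cv2.resize(im[y:y+h,x:x+w],(400,400),interpolation=cv2.INTER_CUBIC))
hsv=cv2.cvtColor(im,cv2.COLOR_BGR2HSV);x,y,w,h=270,60,100,200;b=hsv[y:y+h,x:x+w]
m=((b[...,1]<45)&(b[...,2]>225)).astype(np.uint8);k,l,st,_=cv2.connectedComponentsWithStats(m);i=1+np.argmax(st[1:,4])
pts=np.argwhere(l==i)[:,::-1]+[x,y];print(cv2.minAreaRect((wcast(pts,o['tool_pos'],o['tool_rot'],.145)[:,:2]*1000).astype(np.float32)))
cv2.imwrite("pics/c6.png",np.hstack(v))
E
```

```text
9.6 [0.45647724 0.1278839  0.25522903] [-0.01713772 -0.69707888 -0.82185131]
((455.1009826660156, 128.31533813476562), (14.899362564086914, 102.8808364868164), 0.4960758686065674)
```

View pics/c6.png

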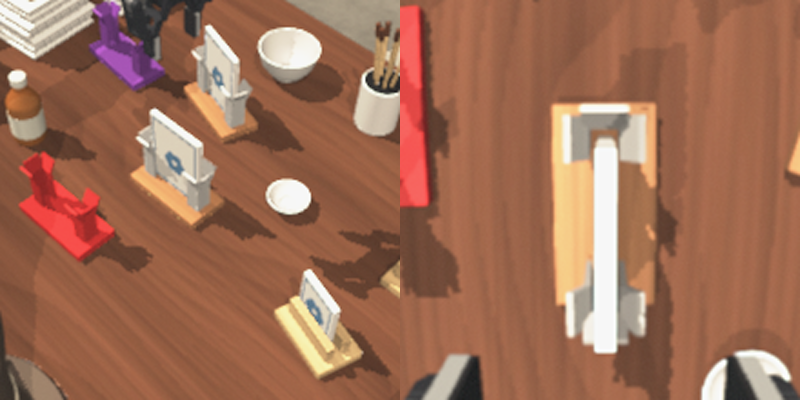

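The tile stands fully down and centred in the rack, level with the tile in the other rack. The gripper is clear, and the small tile and racked tile have not moved.

```bash
python3 -c "
from cell import arm
print(arm.sign_off())"
```

```text
the job is handed in; nothing more can be done
None
```

The large tile stands fully down in the empty rack's guides, centred and released. The small tile and the racked tile were left untouched, and I handed the job in at about 10 s; no verdict was shown.

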